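Change over squeeze bottles at the repair bench

TASK

I'm done with the oil and need the cleaner next. Press the red push-pull cap of the yellow oil bottle fully shut before you lift that bottle, then set the bottle down upright (don't drop or tip it) in the square steel drip tray. Also pull the white cap of the blue cleaner bottle, which is clamped in the grey stand, all the way up to its open position; leave the other things on the bench where they are.

Things in the scene. Friction and masses are not known exactly. Their poses are not given: they have to be found in the camera images.
- oil_mid (a point): loose yellow round squeeze bottle, about 0.2 to 0.4 kg with its cap; this point is on its axis at half the height of the body, 40 mm above its foot; z is the bottle's axis, up. Body: straight cylinder 52 mm diameter from the foot to 80 mm up, then a shoulder narrowing to 26 mm diameter at 88 mm, a 21 mm diameter neck to 96 mm, then the red cap (top at 116 mm shut, 130 mm open)
- oil: the same yellow bottle; origin at the centre of its foot, z up its axis
- oil_cap_top (a point): centre of the flat top of the red cap, 26 mm diameter, 20 mm tall, on the yellow bottle
- oil_cap (a joint): slide of the red cap along the bottle's axis (m): 0 fully open (up), 0.014 fully shut (pressed down). A snap-over detent holds it at either end: it takes about 7 N to move it off an end, and past mid-travel (0.007) it snaps by itself to the other end. Starts open
- tray_floor (a point): fixed square drip tray of bare steel with a round black rubber pad; this point is the centre of its inner floor, 4 mm above the bench. Inside 84 x 84 mm, walls 4 mm thick with their tops 18 mm above the inner floor; x and y run along its sides. It may be left or right of the middle
- stand: fixed grey stand with the blue cleaner bottle clamped in it (it does not move); origin on the bench under the bottle's axis, base plate 110 x 84 x 8 mm (reaching 65 mm to +x, 45 mm to -x). The bottle is of the same shape as the yellow one, its foot 8 mm above the bench: shoulder from 88 to 96 mm, neck to 104 mm, then the white cap. A post 30 mm wide and 80 mm high stands behind the bottle, 34 to 46 mm along the stand's +x. It may be left or right of the middle
- blue_cap_top (a point): centre of the flat top of the white cap on the blue bottle, 124 mm above the bench when shut; cap 20 mm tall, 24 mm diameter with a 26 mm rim over its top 4 mm
- blue_cap (a joint): slide of the white cap, up along the bottle's axis (m): 0 fully shut (down), 0.014 fully open (up). Same detent as the red cap: about 7 N, snaps over past 0.007. Starts shut
- jar: loose green jar with black lid, 64 mm diameter, 55 mm high, origin at the centre of its underside; leave it alone
- tumbler: loose steel drinking tumbler with a black lid, 84 mm diameter at the top, 165 mm high, origin at the centre of its underside; leave it alone
- driver: loose screwdriver with red handle lying flat, about 190 mm long along its x; leave it alone
- parts_box: loose small cardboard box 90 x 60 x 45 mm, origin at the centre of its underside; leave it alone
Things that resemble listed ones, but are neither listed nor needed, are in the scene too. Of the things that look like the oil, the smallest one is meant.

How it is judged:
On the way, in this order (a step that is already met when the one before it is completed fails the run):
1. the red cap is pressed shut (value of joint oil_cap above 0.012 m), for 0.2 s.
2. the yellow bottle stands in the drip tray (horizontal distance between oil_mid and tray_floor below 0.03 m and z of oil_mid in the frame of tray_floor below 0.045 m and angle between oil_mid's own z axis and vertical below 0.08 rad), for 0.2 s.
At the end, for the whole second after the job is handed in: Red cap shut (within 2 mm of fully down), white cap open (within 2 mm of fully up), and the yellow bottle standing at rest on the drip tray's floor, upright (within 0.08 rad), foot inside the walls (its axis within 30 mm of the tray's centre, its foot within 5 mm of the tray's floor) (all of step 2 and value of joint each of oil_cap, blue_cap above 0.012 m and z of oil_mid in the frame of tray_floor above 0.035 m and linear speed of oil below 0.02 m/s); the robot touches nothing.
It fails at once if the oil bottle is lifted more than 12 mm while its cap is open (height (world z) of oil_mid above 0.052 m and value of joint oil_cap below 0.007 m).
It fails at once if the oil bottle is tipped over (more than 0.6 rad) (angle between oil_mid's own z axis and vertical above 0.6 rad).
It fails at once if the oil bottle is dropped: it falls free with its foot more than 16 mm above the bench (height (world z) of oil above 0.016 m and contact force between anything else and oil below 0.1 N and linear speed of oil above 0.3 m/s).
It fails at once if a bystander is moved more than 30 mm (distance of any of jar, tumbler, driver, parts_box from where it was at the start of the episode above 0.03 m).
It also fails if it takes over 54 s, if anything falls off the work surface, if the arm or the gripper's body presses on something with over 40 N, if the wrist force passes 120 N, or if a joint passes its speed limit or range.

ROBOT

A 6-joint arm with a two-finger parallel gripper is mounted at the origin on the work surface. World frame = base frame: x ahead of the robot, y to its left, z up, the work surface at z = 0. Lengths are in m, angles in rad, forces in N, time in s.
With the tool pointing down it reaches from about 0.375 to 0.9 m from the base axis. Payload 3.1 kg.
Tool frame: the origin (TCP) lies at the very end of the fingers, on their centre line; the grasp point (between the pads) lies 19 mm behind it (robot.pinch_z is the distance from the TCP to the grasp point, in m); z points along the fingers, y is the direction in which the jaws open and shut (so a half turn about z gives the same grasp; the last joint's range is limited). The gripper opens to 87 mm and grips with 3 to 60 N. Pads are 19 mm wide; open, the fingers measure 117 mm over their backs; the gripper's body (75 mm by 190 mm) begins 51 mm behind the grasp point.
Start: joints at [-1.458, 0.527, 1.433, -0, 1.181, -0.178], TCP at [0.179, -0.599, 0.188] pointing down, gripper open.
Joint ranges: [-3.08, 3.08], [-0.75, 2.2], [0.22, 2.44], [-1.43, 4.57], [0, 2.65], [-2.85, 2.85]. Speed limits (rad/s): [2.79, 2.79, 3.14, 3.14, 3.14, 3.14].

INTERFACE

Orientations are given as a rotation vector (axis times angle).
In Python, from rig import get_obs, optics, order, robot gives the robot as it stands.
- The arm moves only by the tool step_arm, never from a script. Its argument "targets" is text: rows parted by semicolons, each of 7 numbers parted by spaces: the shift along the tool's x, y, z in cm, then the turn, a rotation vector about the tool's x, y, z in rad, then the finger opening in cm, from 0 to 8.7. In form: x y z ax ay az jaw; .... A call has 1 to 5 rows; each row is the pose to reach, as a shift and turn from the pose commanded when the call began, along the tool's axes at that moment; what a row does not reach only later rows make up. A row lasts 1/12 s, in which the tool goes at most 41.7 mm and 7.16 degrees, less where a joint would pass 70% of its speed; a pose out of reach is approached as far as the arm can. A call with a gripper value outside its range is refused whole. The fingers move at their own pace and stop on an object; "grip_force" is the grip in N (left out, the last holds). Time passes only in rows, so rows that repeat a pose let the fingers close. It gives the time, the measured TCP pose, the force and the opening at its end, in the units of the state.
- get_obs(): the state, without advancing time (a new reading comes with each control period).
- optics.camera(name): name is "side" or "top" or "wrist"; returns the picture (384x512x3 uint8, red, green, blue); there is no depth.
- optics.camera_model(name): a dict with "fx", "fy", "cx", "cy" (pixels), "R" (3x3) and "t" (3): a world point X has camera coordinates R X + t; the wrist camera has in their place "mount" (4x4, takes a point from camera to tool coordinates, whose origin is the TCP and whose axes are the flange's). Camera axes: x right, y down, z forward; pixel columns grow to the right and rows downward; lengths in m; the calibration is good to about 2 mm. The wrist camera is an equidistant fisheye: a pixel r from the principal point sees the ray r / f radians off the axis. A picture is of the moment at which its call begins: read the wrist's pose just before it. camera_model takes no time and is no camera call.
- order.close_job(): hands the job in, once; it reports no verdict.
The state is a dict: "time": time; "joints": joint angles; "dq": joint speeds; "joint_efforts": joint torques, N m; "ee_pos": TCP position; "orientation": TCP orientation; "wrist_force": force on the tool from outside, world axes, zero at the start; "wrist_torque": the same for the moment, N m; "gripper_width": finger opening in m.
Only numpy, scipy, OpenCV 4.12 (cv2) and the standard library are available. Lean on these libraries where they do the work, as an engineer would, in place of code of your own. Each camera call takes 0.05 s, during which the arm holds its last target. There are 200 camera calls.

## Working session

There is one attempt and no reset: what is moved stays moved. The work goes in short steps, Python scripts to look and compute and a tool call to move; the robot and the scene stay as the last step left them, time stands still between calls to the robot, and variables do not carry over. Pictures are saved under pics/ and viewed, about 8 in all and at most 12, crops included, and the job is handed in when it is done.

Besides the shell and the picture viewer there is one more tool, called after "Emit:" by a JSON object that holds its "op" and its "data", one argument or row to a line. step_arm: Moves the arm, as the interface text tells. Its arguments: {"type":"object","properties":{"targets":{"type":"string"},"grip_force":{"type":"number"}},"required":["targets"]}

```bash
ls; mkdir -p pics
python3 - <<'E'
from rig import get_obs, optics, order, robot
import cv2,numpy as np
o=get_obs()
for k,v in o.items(): print(k,np.round(v,3))
for n in("top","side","wrist"):
    im=optics.camera(n); cv2.imwrite(f"pics/{n}0.png",im[:,:,::-1])
    m=optics.camera_model(n); print(n,{k:np.round(v,3).tolist() for k,v in m.items()})
a=cv2.imread("pics/top0.png");b=cv2.imread("pics/side0.png")
print(robot.pinch_z)
E
```

```text
pics
time 0.0
joints [-1.459  0.528  1.434 -0.     1.181 -0.178]
dq [ 0.001 -0.    -0.001  0.    -0.001  0.001]
joint_efforts [-1.0000e-03 -4.4004e+01 -1.7659e+01  6.3000e-02  5.8000e-02 -0.0000e+00]
ee_pos [ 0.179 -0.598  0.187]
orientation [-3.106 -0.455 -0.   ]
wrist_force [0.171 0.178 0.152]
wrist_torque [-0.007  0.019  0.038]
gripper_width 0.087
top {'fx': 348.186, 'fy': 348.186, 'cx': 249.584, 'cy': 187.708, 'R': [[-0.007, -1.0, 0.024], [-0.993, 0.005, -0.116], [0.115, -0.025, -0.993]], 't': [-0.006, 0.598, 1.009]}
side {'fx': 353.557, 'fy': 353.557, 'cx': 259.782, 'cy': 186.212, 'R': [[0.984, -0.176, -0.017], [-0.118, -0.579, -0.806], [0.132, 0.796, -0.591]], 't': [-0.593, 0.165, 0.998]}
wrist {'fx': 297.319, 'fy': 297.319, 'cx': 253.623, 'cy': 180.167, 'mount': [[-0.001, -0.969, -0.245, 0.066], [1.0, -0.001, 0.0, 0.0], [-0.0, -0.245, 0.969, -0.197], [0.0, 0.0, 0.0, 1.0]]}
0.0187
```

View pics/top0.png

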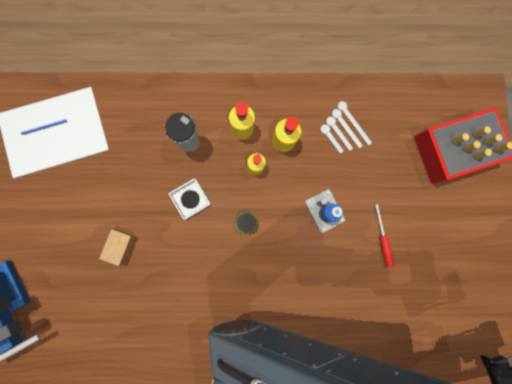

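View pics/side0.png

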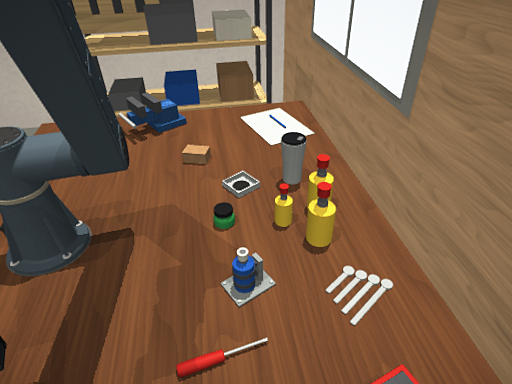

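The top view shows the small oil bottle's cap near (257,159), the larger look-alikes at (242,110) and (291,125), the tray at (190,199), the stand and blue bottle at (328,211), the jar at (247,223), and the tumbler at (182,130). In the side view the oil cap is at (284,188), the white cap at (242,253) and the tray at (241,184).

```bash
cat > h.py <<'E'
import cv2,numpy as np
from scipy.spatial.transform import Rotation as Ro
from rig import get_obs, optics, order, robot
def ray(n,uv,obs=None):
    m=optics.camera_model(n)
    p=np.array([(uv[0]-m['cx'])/m['fx'],(uv[1]-m['cy'])/m['fy']])
    if n=='wrist':
        M=np.array(m['mount']);r=np.linalg.norm(p)
        d=np.append(p/max(r,1e-9)*np.sin(r),np.cos(r))
        T=Ro.from_rotvec(obs['orientation']).as_matrix()
        return T@M[:3,3]+obs['ee_pos'],T@M[:3,:3]@d
    R=np.array(m['R']);return -R.T@m['t'],R.T@np.append(p,1)
def plane(n,uv,z,obs=None):
    c,d=ray(n,uv,obs);return c+d*(z-c[2])/d[2]
def tri(*rs):
    A=0;b=0
    for c,d in rs:
        d=d/np.linalg.norm(d);P=np.eye(3)-np.outer(d,d);A=A+P;b=b+P@c
    x=np.linalg.solve(A,b)
    return x,[np.linalg.norm(np.cross(x-c,d/np.linalg.norm(d)))*1e3 for c,d in rs]
def proj(n,X):
    m=optics.camera_model(n);q=np.array(m['R'])@X+m['t'];return m['fx']*q[0]/q[2]+m['cx'],m['fy']*q[1]/q[2]+m['cy']
def blobs(im,lo,hi,roi=None,amin=15):
    h=cv2.cvtColor(im,cv2.COLOR_RGB2HSV);k=cv2.inRange(h,np.array(lo),np.array(hi))
    if lo[0]==0 and hi[0]<12: k|=cv2.inRange(h,np.array([172]+list(lo[1:])),np.array([180]+list(hi[1:])))
    if roi: z=np.zeros_like(k);x0,y0,x1,y1=roi;z[y0:y1,x0:x1]=k[y0:y1,x0:x1];k=z
    n,l,s,c=cv2.connectedComponentsWithStats(k)
    return [(s[i].tolist(),np.round(c[i],1).tolist()) for i in range(1,n) if s[i][4]>=amin],l
E
python3 - <<'E'
from h import *
t=cv2.imread("pics/top0.png")[:,:,::-1].copy();s=cv2.imread("pics/side0.png")[:,:,::-1].copy()
for n,im,rr,tr,sr,br in (("top",t,(225,90,310,180),(165,175,215,225),(300,185,350,240),(310,195,350,230)),("side",s,(265,150,340,250),(215,165,265,200),(215,245,280,305),(230,240,255,270))):
    print(n,"red",blobs(im,(0,150,90),(8,255,255),rr)[0]);print(" yel",blobs(im,(20,150,90),(35,255,255),rr)[0])
    print(" grey/white tray",blobs(im,(0,0,110),(180,70,255),tr)[0],"\n black",blobs(im,(0,0,0),(180,255,50),tr)[0])
    print(" stand",blobs(im,(0,0,110),(180,60,255),sr)[0],"\n white",blobs(im,(0,0,190),(180,60,255),br,5)[0],"\n blue",blobs(im,(100,120,40),(130,255,255),sr)[0])
A=cv2.resize(t[90:240,150:350],None,fx=4,fy=4,interpolation=cv2.INTER_CUBIC);cv2.imwrite("pics/topc.png",A[:,:,::-1])
A=cv2.resize(s[150:310,200:350],None,fx=3.75,fy=3.75,interpolation=cv2.INTER_CUBIC);cv2.imwrite("pics/sidec.png",A[:,:,::-1])
E
```

```text
top red [([235, 101, 14, 16, 159], [241.5, 108.4]), ([285, 116, 14, 16, 162], [291.3, 123.3]), ([254, 155, 7, 9, 48], [256.9, 158.8])]
 yel [([228, 107, 27, 33, 569], [241.4, 124.0]), ([272, 119, 30, 33, 562], [284.7, 137.2]), ([247, 153, 19, 22, 253], [255.3, 164.9])]
 grey/white tray [([168, 178, 43, 42, 810], [188.9, 198.5])] 
 black []
 stand [([305, 189, 40, 44, 759], [324.0, 209.7])] 
 white [([322, 195, 13, 8, 66], [327.8, 198.4]), ([310, 198, 5, 9, 36], [311.8, 201.4]), ([332, 207, 10, 10, 70], [336.9, 211.4]), ([341, 218, 3, 4, 10], [342.0, 219.5]), ([322, 225, 9, 5, 30], [325.9, 227.4])] 
 blue [([324, 204, 16, 18, 149], [329.6, 212.8])]
side red [([317, 154, 13, 15, 168], [322.7, 160.8]), ([279, 183, 11, 11, 95], [283.6, 187.9]), ([317, 182, 15, 17, 186], [323.8, 189.5])]
 yel [([306, 171, 30, 76, 1515], [319.1, 213.4]), ([274, 195, 19, 32, 482], [283.0, 211.2])]
 grey/white tray [([222, 170, 38, 23, 262], [239.9, 181.1])] 
 black [([233, 181, 16, 9, 100], [240.4, 184.6])]
 stand [([237, 247, 12, 15, 134], [242.2, 253.8]), ([252, 253, 11, 9, 53], [257.0, 257.0]), ([221, 270, 55, 35, 559], [247.3, 288.5])] 
 white [([237, 247, 12, 9, 62], [242.1, 251.3]), ([253, 254, 2, 3, 5], [253.6, 254.8])] 
 blue [([232, 256, 23, 20, 306], [243.1, 266.5]), ([234, 274, 21, 12, 118], [244.2, 280.7]), ([235, 283, 20, 10, 72], [245.2, 289.0])]
```

View pics/topc.png

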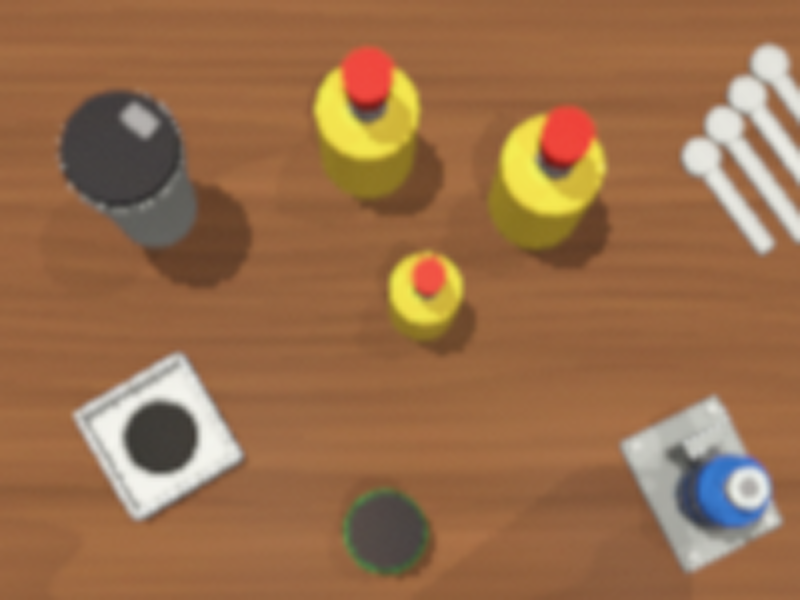

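View pics/sidec.png

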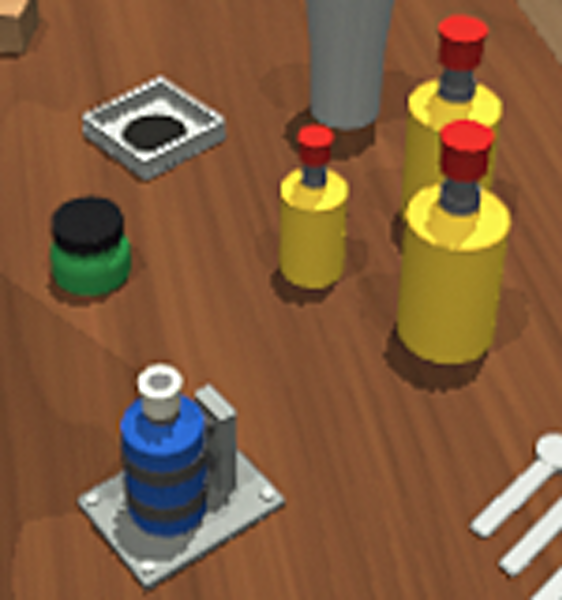

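Close-ups: the small oil bottle's cap is at topc (430,272) / sidec (316,137). The white cap top is at topc (748,489) / sidec (160,381). The tray rim and stand corners are clear, and the stand's post points towards topc (695,445).

Run:
```python
from h import *
T=lambda u,v:((u+.5)/4-.5+150,(v+.5)/4-.5+90)
S=lambda u,v:((u+.5)/3.75-.5+200,(v+.5)/3.75-.5+150)
def f(a): return np.round(a,4)
x,e=tri(ray('top',(256.9,158.8)),ray('side',(283.6,187.9)));print("oilcap c",f(x),f(e))
print(" plane .122",f(plane('top',(256.9,158.8),.122)),f(plane('side',(283.6,187.9),.122)))
for nm,a,b,z in(("oiltop",T(430,270),S(316,135),.13),("white",T(748,489),S(160,381),.124)):
    x,e=tri(ray('top',a),ray('side',b));print(nm,f(x),f(e),f(plane('top',a,z)),f(plane('side',b,z)))
tc=[plane('top',T(*p),.022)[:2] for p in((75,413),(182,353),(245,458),(139,520))]
sc=[plane('side',S(*p),.022)[:2] for p in((83,126),(162,76),(226,130),(147,180))]
bc=[plane('top',T(*p),.008)[:2] for p in((622,443),(715,397),(781,522),(691,572))]
bs=[plane('side',S(*p),.008)[:2] for p in((79,503),(248,455),(284,502),(145,586))]
for n,c in(("tray",tc),("tray s",sc),("base",bc),("base s",bs)):
    c=np.array(c);d=np.roll(c,-1,0)-c;print(n,f(c.mean(0)),"sides",f(np.linalg.norm(d,axis=1)),"yaw",f(np.arctan2(d[:,1],d[:,0])))
bc=np.array(bc);ax=(bc[0]+bc[1]-bc[2]-bc[3])/2;ax/=np.linalg.norm(ax);print("stand +x dir",f(ax),"origin",f(bc.mean(0)-.01*ax))
print("jar",f(plane('top',T(386,531),.055)),"tumbler top",f(plane('top',T(120,150),.165)),"big oils cap",f(plane('top',(241.5,108.4),.2)),f(plane('top',(291.3,123.3),.2)))
for a,b in(((241.5,108.4),(322.7,160.8)),((291.3,123.3),(323.8,189.5))):print(f(tri(ray('top',a),ray('side',b))[0]))
```

```text
oilcap c [ 0.6678 -0.0283  0.1213] [0.7733 0.7733]
 plane .122 [ 0.6685 -0.0283  0.122 ] [ 0.6668 -0.0293  0.122 ]
oiltop [ 0.6697 -0.0284  0.1294] [1.979 1.979] [ 0.6716 -0.0286  0.13  ] [ 0.6674 -0.0296  0.13  ]
white [ 0.5201 -0.2454  0.1224] [0.0497 0.0497] [ 0.52  -0.245  0.124] [ 0.52   -0.2469  0.124 ]
tray [0.5674 0.1707] sides [0.0918 0.0934 0.0912 0.0944] yaw [-1.0543 -2.6004  2.0988  0.5474]
tray s [0.5659 0.1548] sides [0.104  0.1067 0.0971 0.1003] yaw [ 0.6853 -1.1482 -2.5069  2.0482]
base [ 0.5299 -0.2418] sides [0.0812 0.1076 0.0798 0.1108] yaw [-1.1216 -2.6837  2.059   0.4704]
base s [ 0.5334 -0.2535] sides [0.1176 0.0456 0.1077 0.0785] yaw [ 0.1557 -1.2209 -2.7007  2.0245]
stand +x dir [0.8942 0.4477] origin [ 0.521  -0.2463]
jar [0.4943 0.0017 0.055 ] tumbler top [0.7461 0.1788 0.165 ] big oils cap [0.7855 0.014  0.2   ] [ 0.7458 -0.1145  0.2   ]
[0.7935 0.0143 0.1694]
[ 0.7524 -0.1185  0.1699]
```

```bash
cat >> h.py <<'E'
def go(p,yaw=None):
    o=get_obs();R=Ro.from_rotvec(o['orientation']);M=R.as_matrix()
    s=M.T@(np.array(p)-o['ee_pos'])*100;y0=np.arctan2(M[1,0],M[0,0])
    rv=None
    if yaw is not None:
        T=np.array([[np.cos(yaw),np.sin(yaw),0],[np.sin(yaw),-np.cos(yaw),0],[0,0,-1]])
        rv=np.round((R.inv()*Ro.from_matrix(T)).as_rotvec(),3)
    print("t",round(o['time'],2),"pos",np.round(o['ee_pos'],4),"yaw",round(y0,3),"tilt",np.round(M[2],3),"F",np.round(o['wrist_force'],1),"w",round(o['gripper_width'],4),"q",np.round(o['joints'],2))
    print("shift cm",np.round(s,2),"rows",round(np.linalg.norm(s)/4.17,1),"turn",rv)
E
python3 - <<'E'
from h import *
T=lambda u,v:((u+.5)/4-.5+150,(v+.5)/4-.5+90)
t=cv2.imread("pics/top0.png")[:,:,::-1].copy();s=cv2.imread("pics/side0.png")[:,:,::-1].copy()
print("pad",plane('top',T(161,437),.004),plane('side',(240.4,184.6),.004))
for p in((0.567,.17,.004),(.567,.155,.004)): print(proj('top',p),proj('side',p))
go((.52,-.245,.187),.291)
E
```

```text
pad [0.56796946 0.17282347 0.004     ] [0.56595488 0.17308158 0.004     ]
(np.float64(190.79658446584764), np.float64(199.1856245209617)) (np.float64(240.82385130683934), np.float64(185.0844517920856))
(np.float64(195.71135730007114), np.float64(199.1592686493328)) (np.float64(241.4179275746451), np.float64(187.64763850974475))
t 0.15 pos [ 0.1792 -0.5981  0.1874] yaw 0.291 tilt [ 0.    -0.002 -1.   ] F [0.3 0.2 0.1] w 0.087 q [-1.46  0.53  1.43 -0.    1.18 -0.18]
shift cm [ 42.78 -24.06   0.09] rows 11.8 turn [-0.002 -0.    -0.   ]
```

Emit:
{"op": "step_arm", "data": {
  "targets": "3.5 -2.0 0 0 0 0 8.7; 7.1 -4.0 0 0 0 0 8.7; 10.7 -6.0 0 0 0 0 8.7; 14.2 -8.0 0 0 0 0 8.7; 17.8 -10.0 0 0 0 0 8.7"
}}

```text
time: 0.57
ee_pos: [0.3218, -0.4502, 0.1879]
orientation: [-3.108, -0.454, 0.0]
wrist_force: [0.7, -0.6, -0.6]
gripper_width: 0.0871
```

Emit:
{"op": "step_arm", "data": {
  "targets": "3.5 -2.0 0 0 0 0 7; 7.1 -4.0 0 0 0 0 6; 10.7 -6.0 0 0 0 0 6; 14.2 -8.0 0 0 0 0 6; 17.8 -10.0 0 0 0 0 6"
}}

```text
time: 0.98
ee_pos: [0.4638, -0.3033, 0.188]
orientation: [-3.108, -0.455, 0.001]
wrist_force: [0.3, -0.1, 0.2]
gripper_width: 0.0636
```

Emit:
{"op": "step_arm", "data": {
  "targets": "3.5 -2.0 0 0 0 0 6; 7.1 -4.0 0 0 0 0 6; 7.1 -4.0 0 0 0 0 6"
}}

```text
time: 1.23
ee_pos: [0.5238, -0.2405, 0.188]
orientation: [-3.105, -0.465, -0.005]
wrist_force: [-0.5, -0.9, 0.6]
gripper_width: 0.0602
```

Run:
```python
from h import *
o=get_obs();im=optics.camera('wrist');cv2.imwrite('pics/w1.png',im[:,:,::-1])
go((.52,-.2455,.099),.291)
```

```text
t 1.28 pos [ 0.5215 -0.2431  0.1879] yaw 0.297 tilt [ 0. -0. -1.] F [-0.1 -0.6  0.9] w 0.0606 q [-0.63  0.46  1.56  0.    1.12  0.64]
shift cm [-0.22  0.19  8.89] rows 2.1 turn [-0.    -0.     0.006]
```

View pics/w1.png

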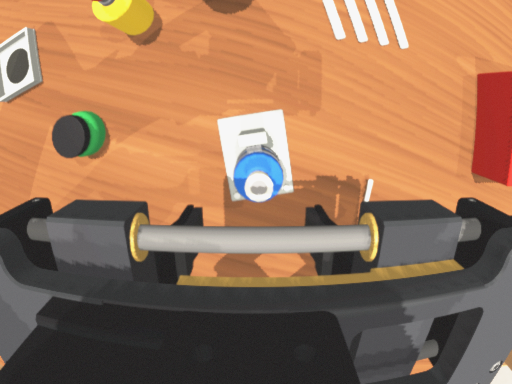

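The wrist view shows the white cap top at about (258,186), the stand post above it in the picture, and the gripper body lying along the jaw direction (image horizontal).

Run:
```python
from h import *
o=get_obs()
print(plane('wrist',(258,186),.124,o), "jar",plane('wrist',(71,136),.055,o))
# project tcp in wrist
m=optics.camera_model('wrist');M=np.linalg.inv(np.array(m['mount']))
for z in (0,-.0187,.06):
    q=(M@[0,0,z,1])[:3];th=np.arctan2(np.hypot(*q[:2]),q[2]);e=q[:2]/np.hypot(*q[:2])*th;print(z,e*m['fx']+[m['cx'],m['cy']])
```

```text
[ 0.51706806 -0.24868203  0.124     ] jar [ 0.4920568 -0.0097595  0.055    ]
0 [253.49974726 202.04635645]
-0.0187 [253.50029996 211.31355404]
0.06 [253.49878206 180.74383744]
```

Emit:
{"op": "step_arm", "data": {
  "targets": "-0.1 0.1 2 0 0 0 6; -0.1 0.1 4 0 0 0 6; -0.1 0.1 4.5 0 0 0 6; -0.1 0.1 4.5 0 0 0 6"
}}

```text
time: 1.62
ee_pos: [0.5167, -0.2475, 0.1414]
orientation: [-3.105, -0.453, 0.006]
wrist_force: [-0.6, 0.2, 1.3]
gripper_width: 0.0599
```

Run:
```python
from h import *
o=get_obs();im=optics.camera('wrist');cv2.imwrite('pics/w2.png',im[:,:,::-1])
print(blobs(im,(0,0,170),(180,60,255),(200,120,310,235))[0],blobs(im,(100,120,40),(130,255,255),(200,120,310,235))[0])
go((.519,-.247,.099),.291)
cv2.imwrite('pics/w2c.png',cv2.resize(im[110:260,160:360,::-1],None,fx=3,fy=3))
```

```text
[([209, 120, 86, 84, 3054], [251.6, 146.4]), ([236, 171, 35, 38, 902], [252.9, 189.5]), ([200, 232, 110, 3, 223], [254.7, 233.5])] [([225, 149, 58, 55, 1626], [253.4, 170.3])]
t 1.67 pos [ 0.5177 -0.2482  0.1426] yaw 0.29 tilt [-0.001 -0.002 -1.   ] F [0.7 0.4 0.8] w 0.0598 q [-0.64  0.52  1.61 -0.    1.02  0.64]
shift cm [ 0.16 -0.07  4.36] rows 1.0 turn [-0.002  0.001 -0.001]
```

View pics/w2c.png

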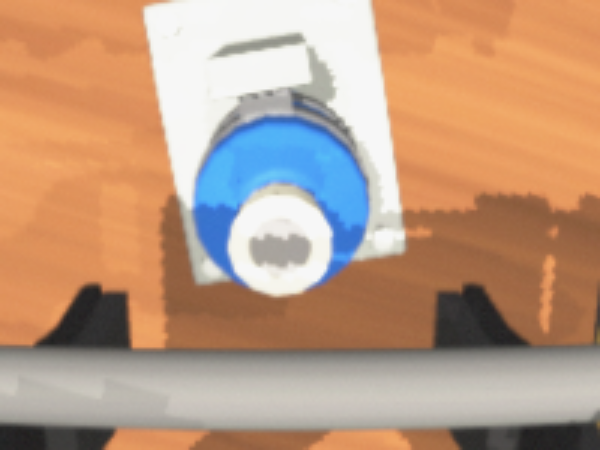

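The white cap top is at full-image (253.3,191). It sits midway between the fingertips (crop columns 130 and 435), so the jaw axis is aligned.

Run:
```python
from h import *
o=get_obs()
p=plane('wrist',(253.3,191.),.124,o);print(p)
go((p[0],p[1],.099),.291)
```

```text
[ 0.52015304 -0.24726883  0.124     ]
t 1.67 pos [ 0.5177 -0.2482  0.1426] yaw 0.29 tilt [-0.001 -0.002 -1.   ] F [0.7 0.4 0.8] w 0.0598 q [-0.64  0.52  1.61 -0.    1.02  0.64]
shift cm [ 0.26 -0.01  4.36] rows 1.0 turn [-0.002  0.001 -0.001]
```

Emit:
{"op": "step_arm", "data": {
  "targets": "0.2 0 2 0 0 0 6; 0.2 0 4 0 0 0 6; 0.2 0 4.2 0 0 0 6; 0.2 0 4.2 0 0 0 3",
  "grip_force": 25
}}

```text
time: 2.0
ee_pos: [0.5202, -0.2474, 0.1011]
orientation: [-3.108, -0.454, 0.002]
wrist_force: [0.9, 0.3, 2.3]
gripper_width: 0.0575
```

Emit:
{"op": "step_arm", "data": {
  "targets": "0 0 0 0 0 0 1; 0 0 0 0 0 0 1; 0 0 0 0 0 0 1; 0 0 0 0 0 0 1; 0 0 0 0 0 0 1"
}}

```text
time: 2.42
ee_pos: [0.5211, -0.2473, 0.1019]
orientation: [3.107, 0.455, 0.001]
wrist_force: [0.1, -0.5, 0.3]
gripper_width: 0.028
```

Emit:
{"op": "step_arm", "data": {
  "targets": "0 0 0 0 0 0 1; 0 0 0 0 0 0 1"
}}

```text
time: 2.58
ee_pos: [0.5208, -0.247, 0.1013]
orientation: [3.108, 0.455, 0.0]
wrist_force: [0.0, -0.5, -0.9]
gripper_width: 0.0153
```

Emit:
{"op": "step_arm", "data": {
  "targets": "0 0 -0.3 0 0 0 1; 0 0 -0.6 0 0 0 1; 0 0 -0.9 0 0 0 1; 0 0 -1.2 0 0 0 1; 0 0 -1.4 0 0 0 1"
}}

```text
time: 3.0
ee_pos: [0.521, -0.2472, 0.1157]
orientation: [3.108, 0.455, 0.001]
wrist_force: [0.2, -0.7, -0.0]
gripper_width: 0.0105
```

The fingers closed past the cap's 24 mm, so the grasp missed. I'll look before going on.

Run:
```python
from h import *
s=optics.camera('side');t=optics.camera('top');w=optics.camera('wrist')
a=cv2.resize(s[190:310,190:310],(400,400),interpolation=cv2.INTER_CUBIC);b=cv2.resize(t[150:270,270:390],(400,400),interpolation=cv2.INTER_CUBIC)
c=cv2.resize(w[110:260,160:360],None,fx=2,fy=1.33)
c=cv2.copyMakeBorder(c,0,0,0,400,cv2.BORDER_CONSTANT)
cv2.imwrite('pics/m3.png',np.vstack([np.hstack([a,b]),c])[:,:,::-1])
go((.52,-.247,.1))
```

```text
t 3.15 pos [ 0.5209 -0.2472  0.1155] yaw 0.291 tilt [ 0.     0.001 -1.   ] F [1.  1.1 0.3] w 0.0101 q [-0.64  0.56  1.63  0.    0.96  0.64]
shift cm [-0.08 -0.05  1.55] rows 0.4 turn None
```

View pics/m3.png

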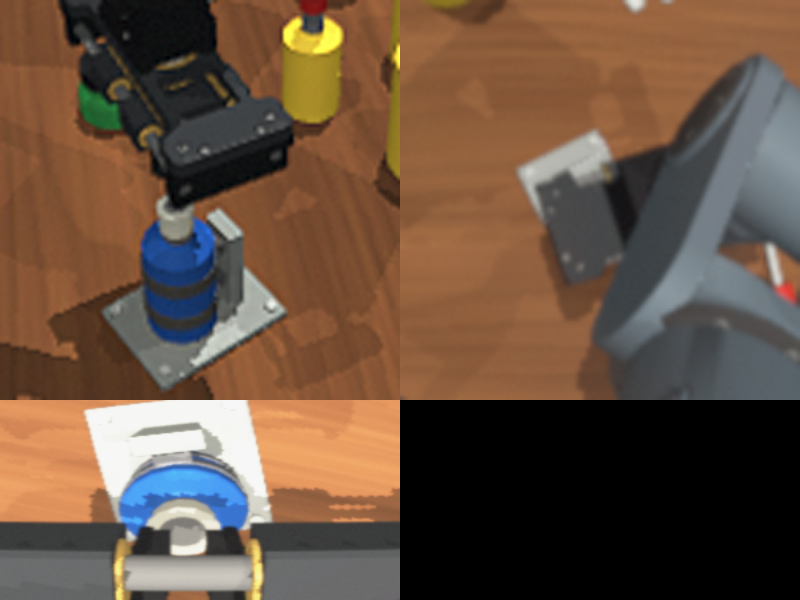

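The evidence puts the real fingertips higher than the reported TCP. In m3 the side view shows the cap fully visible below the gripper. In the wrist view the fingertip rows (about 205) and the gap scale put the tips roughly 30 mm behind the TCP. I'll measure this by gently touching the cap's shut, hard-stopped top.

Emit:
{"op": "step_arm", "data": {
  "targets": "0 0 0.4 0 0 0 0; 0 0 0.8 0 0 0 0; 0 0 1.2 0 0 0 0; 0 0 1.4 0 0 0 0; 0 0 1.4 0 0 0 0"
}}

```text
time: 3.57
ee_pos: [0.5201, -0.2466, 0.1001]
orientation: [-3.107, -0.455, 0.002]
wrist_force: [-0.9, 0.0, 0.2]
gripper_width: 0.0005
```

Emit:
{"op": "step_arm", "data": {
  "targets": "0 0 0.1 0 0 0 0; 0 0 0.2 0 0 0 0; 0 0 0.3 0 0 0 0; 0 0 0.3 0 0 0 0"
}}

```text
time: 3.9
ee_pos: [0.5207, -0.247, 0.098]
orientation: [-3.108, -0.455, 0.0]
wrist_force: [0.2, -0.3, -0.6]
gripper_width: 0.0002
```

Emit:
{"op": "step_arm", "data": {
  "targets": "0 0 0.1 0 0 0 0; 0 0 0.2 0 0 0 0; 0 0 0.3 0 0 0 0; 0 0 0.3 0 0 0 0"
}}

```text
time: 4.23
ee_pos: [0.5206, -0.2469, 0.0949]
orientation: [-3.108, -0.455, 0.0]
wrist_force: [0.2, 0.2, 0.2]
gripper_width: 0.0008
```

Emit:
{"op": "step_arm", "data": {
  "targets": "0 0 0.1 0 0 0 0; 0 0 0.2 0 0 0 0; 0 0 0.2 0 0 0 0"
}}

```text
time: 4.48
ee_pos: [0.5206, -0.247, 0.093]
orientation: [-3.108, -0.455, 0.0]
wrist_force: [0.0, 0.3, 0.4]
gripper_width: 0.0003
```

Emit:
{"op": "step_arm", "data": {
  "targets": "0 0 0.1 0 0 0 0; 0 0 0.2 0 0 0 0; 0 0 0.2 0 0 0 0"
}}

```text
time: 4.73
ee_pos: [0.5206, -0.247, 0.0909]
orientation: [-3.108, -0.455, 0.0]
wrist_force: [-0.5, -0.1, -0.8]
gripper_width: 0.0004
```

Emit:
{"op": "step_arm", "data": {
  "targets": "0 0 0.1 0 0 0 0; 0 0 0.2 0 0 0 0; 0 0 0.2 0 0 0 0"
}}

```text
time: 4.98
ee_pos: [0.5208, -0.2471, 0.09]
orientation: [3.108, 0.455, 0.0]
wrist_force: [-0.6, 1.1, 5.2]
gripper_width: 0.0005
```

Run:
```python
from h import *
s=optics.camera('side');w=optics.camera('wrist')
a=cv2.resize(s[200:300,190:290],(500,500),interpolation=cv2.INTER_CUBIC)
c=cv2.resize(w[160:260,214:294],(300,375))
c=cv2.copyMakeBorder(c,0,125,0,0,cv2.BORDER_CONSTANT)
cv2.imwrite('pics/m4.png',np.hstack([a,c])[:,:,::-1])
o=get_obs();print(o['ee_pos'],o['wrist_force'],proj('side',o['ee_pos']),proj('side',o['ee_pos']+[0,0,.034]))
```

```text
[ 0.5208293  -0.24713972  0.08997879] [-0.69676659  1.82471771  4.94640432] (np.float64(243.34178591916313), np.float64(261.52044901550374)) (np.float64(242.66967733355605), np.float64(251.2509400594375))
```

View pics/m4.png

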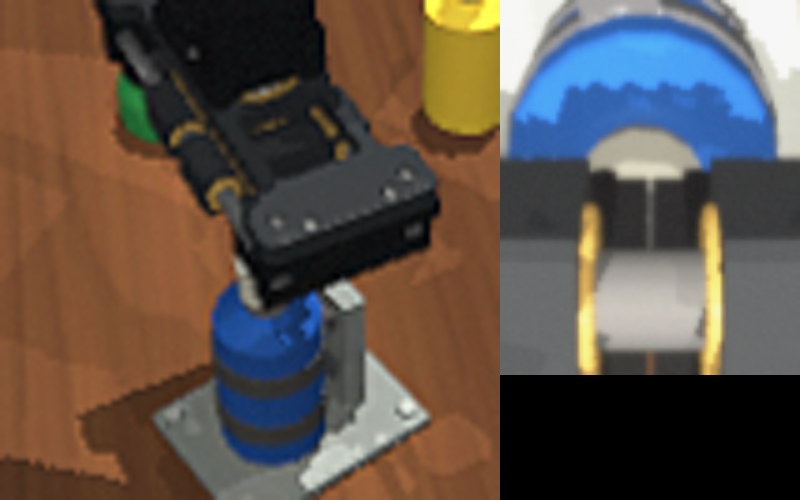

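Contact came at reported z ≈ 0.090 (Fz +5 N), so the real fingertips are about 34 mm behind the reported TCP. Next I'll work out where the body's underside lies.

Run:
```python
from h import *
o=get_obs();M=Ro.from_rotvec(o['orientation']).as_matrix()
print([k for k in dir(robot) if k[0]!='_'])
for back in (.05,.06,.07,.085,.104):
    print(back,[tuple(np.round((np.array(proj('side',M@[x,.095,-back]+o['ee_pos']))-[190,200])*5)) for x in(-.0375,.0375)])
```

```text
['Unreachable', 'pinch_z']
0.05 [(np.float64(275.0), np.float64(416.0)), (np.float64(439.0), np.float64(348.0))]
0.06 [(np.float64(274.0), np.float64(400.0)), (np.float64(440.0), np.float64(332.0))]
0.07 [(np.float64(273.0), np.float64(384.0)), (np.float64(440.0), np.float64(315.0))]
0.085 [(np.float64(271.0), np.float64(358.0)), (np.float64(441.0), np.float64(290.0))]
0.104 [(np.float64(269.0), np.float64(325.0)), (np.float64(441.0), np.float64(257.0))]
```

The body's underside is about 0.11 m behind the reported TCP, so the whole real gripper sits 34 mm higher than reported. I'll use true tip z = reported + 0.034, back off, open, and grasp again with the tip at about 0.100 (reported 0.066).

Emit:
{"op": "step_arm", "data": {
  "targets": "0 0 -1 0 0 0 5; 0 0 -1.2 0 0 0 5; 0 0 -1.2 0 0 0 5; 0 0 -1.2 0 0 0 5; 0 0 -1.2 0 0 0 5"
}}

```text
time: 5.5
ee_pos: [0.5206, -0.247, 0.1011]
orientation: [-3.108, -0.455, 0.0]
wrist_force: [0.3, 0.4, 0.1]
gripper_width: 0.0262
```

Emit:
{"op": "step_arm", "data": {
  "targets": "0 0 0 0 0 0 5; 0 0 0 0 0 0 5; 0 0 0 0 0 0 5; 0 0 0.2 0 0 0 5"
}}

```text
time: 5.83
ee_pos: [0.5209, -0.2472, 0.0992]
orientation: [3.108, 0.455, 0.001]
wrist_force: [-0.0, -1.0, 0.3]
gripper_width: 0.0479
```

Now at 0.099; go down 3.3 cm and close.

Emit:
{"op": "step_arm", "data": {
  "targets": "0 0 1.2 0 0 0 5; 0 0 2.4 0 0 0 5; 0 0 3.2 0 0 0 5; 0 0 3.2 0 0 0 3; 0 0 3.2 0 0 0 1",
  "grip_force": 30
}}

```text
time: 6.25
ee_pos: [0.5204, -0.2468, 0.0666]
orientation: [-3.108, -0.455, 0.001]
wrist_force: [0.2, -0.8, -0.5]
gripper_width: 0.0426
```

Emit:
{"op": "step_arm", "data": {
  "targets": "0 0 0 0 0 0 1; 0 0 0 0 0 0 1; 0 0 0 0 0 0 1; 0 0 0 0 0 0 1; 0 0 0 0 0 0 1"
}}

```text
time: 6.67
ee_pos: [0.5205, -0.2456, 0.0676]
orientation: [-3.106, -0.454, 0.0]
wrist_force: [-0.1, 5.5, 4.0]
gripper_width: 0.0235
```

Emit:
{"op": "step_arm", "data": {
  "targets": "0 0 -0.3 0 0 0 1; 0 0 -0.6 0 0 0 1; 0 0 -0.9 0 0 0 1; 0 0 -1.2 0 0 0 1; 0 0 -1.4 0 0 0 1"
}}

```text
time: 7.08
ee_pos: [0.5204, -0.2456, 0.0817]
orientation: [-3.106, -0.454, 0.001]
wrist_force: [-0.3, 6.4, 1.7]
gripper_width: 0.0234
```

Emit:
{"op": "step_arm", "data": {
  "targets": "0 0 -0.1 0 0 0 1; 0 0 -0.2 0 0 0 1; 0 0 -0.2 0 0 0 1"
}}

```text
time: 7.33
ee_pos: [0.5204, -0.2456, 0.0819]
orientation: [-3.106, -0.454, 0.001]
wrist_force: [2.7, 4.2, -6.6]
gripper_width: 0.0234
```

The cap came up 14 mm and met its stop (Fz −6.6 N). Releasing.

Emit:
{"op": "step_arm", "data": {
  "targets": "0 0 0.2 0 0 0 5; 0 0 0.2 0 0 0 5; 0 0 0.2 0 0 0 5; 0 0 0.2 0 0 0 5; 0 0 0.2 0 0 0 5"
}}

```text
time: 7.75
ee_pos: [0.5211, -0.248, 0.0815]
orientation: [3.107, 0.455, 0.001]
wrist_force: [0.2, 0.3, -0.1]
gripper_width: 0.0467
```

Emit:
{"op": "step_arm", "data": {
  "targets": "0 0 -2 0 0 0 5; 0 0 -5 0 0 0 5; 0 0 -8 0 0 0 3; 0 0 -8 0 0 0 3"
}}

```text
time: 8.08
ee_pos: [0.5245, -0.2501, 0.1672]
orientation: [3.099, 0.454, 0.014]
wrist_force: [0.2, 0.2, 0.0]
gripper_width: 0.0427
```

Run:
```python
from h import *
o=get_obs();im=optics.camera('wrist');cv2.imwrite('pics/w5.png',im[:,:,::-1])
print(blobs(im,(0,0,170),(180,60,255),(200,120,310,205))[0])
go((.668,-.0285,.162),-.25)
```

```text
[([205, 120, 81, 85, 3901], [245.4, 156.2])]
t 8.13 pos [ 0.5232 -0.2492  0.1648] yaw 0.291 tilt [ 0.005  0.007 -1.   ] F [-0.7  0.  -0.4] w 0.0394 q [-0.64  0.49  1.58 -0.    1.06  0.64]
shift cm [ 20.2  -17.     0.26] rows 6.3 turn [ 0.006 -0.007  0.541]
```

Emit:
{"op": "step_arm", "data": {
  "targets": "3 -2.4 0 0 0 0.11 2; 6 -4.8 0 0 0 0.22 1; 9 -7.2 0 0 0 0.33 0; 12 -9.6 0 0 0 0.44 0; 15 -12 0 0 0 0.54 0"
}}

```text
time: 8.55
ee_pos: [0.63, -0.0877, 0.1599]
orientation: [3.116, -0.4, -0.003]
wrist_force: [1.1, -1.3, 0.3]
gripper_width: 0.0072
```

Run:
```python
from h import *
go((.668,-.0285,.162),-.25)
```

```text
t 8.55 pos [ 0.63   -0.0877  0.1599] yaw -0.255 tilt [-0.002  0.    -1.   ] F [ 1.1 -1.3  0.3] w 0.0072 q [-0.31  0.57  1.43 -0.    1.14  1.51]
shift cm [ 2.18 -6.69 -0.22] rows 1.7 turn [ 0.     0.002 -0.005]
```

Emit:
{"op": "step_arm", "data": {
  "targets": "1 -3 -0.2 0 0 0 0; 2 -6 -0.2 0 0 0 0; 2.2 -6.6 -0.2 0 0 0 0; 2.2 -6.6 -0.2 0 0 0 0; 2.2 -6.6 -0.2 0 0 0 0"
}}

```text
time: 8.97
ee_pos: [0.6666, -0.0307, 0.1618]
orientation: [3.117, -0.389, -0.004]
wrist_force: [-0.3, -1.4, -0.2]
gripper_width: 0.0005
```

Run:
```python
from h import *
o=get_obs();im=optics.camera('wrist');cv2.imwrite('pics/w6.png',im[:,:,::-1])
bl=blobs(im,(0,150,90),(8,255,255),(150,50,360,240))[0]
print(bl,blobs(im,(20,150,90),(35,255,255),(150,50,360,240))[0])
for s,c in bl: print(plane('wrist',c,.128,o))
s=optics.camera('side');t=optics.camera('top')
print(blobs(s,(0,150,90),(8,255,255),(190,200,300,300))[0])
A=cv2.resize(s[200:300,190:290],(400,400),interpolation=cv2.INTER_CUBIC);B=cv2.resize(im[90:240,160:360],(400,300));B=cv2.copyMakeBorder(B,0,100,0,0,cv2.BORDER_CONSTANT)
cv2.imwrite('pics/m6.png',np.hstack([A,B])[:,:,::-1])
go((.668,-.0285,.1),-.25)
```

```text
[([150, 50, 22, 22, 372], [158.7, 58.7]), ([324, 50, 36, 31, 991], [343.2, 64.0]), ([236, 172, 31, 35, 849], [251.0, 189.5])] [([150, 50, 73, 53, 2848], [188.8, 77.7]), ([278, 50, 82, 60, 3139], [312.8, 83.0]), ([225, 141, 54, 55, 1664], [251.9, 164.3]), ([269, 225, 4, 11, 23], [270.6, 230.3])]
[0.78783078 0.01493037 0.128     ]
[ 0.74747918 -0.12475509  0.128     ]
[ 0.66648552 -0.029292    0.128     ]
[]
t 9.12 pos [ 0.6666 -0.0321  0.1627] yaw -0.251 tilt [-0.001  0.001 -1.   ] F [-0.2 -0.6  0.1] w 0.0003 q [-0.21  0.61  1.34 -0.    1.19  1.61]
shift cm [ 0.05 -0.39  6.27] rows 1.5 turn [ 0.001  0.001 -0.001]
```

View pics/m6.png

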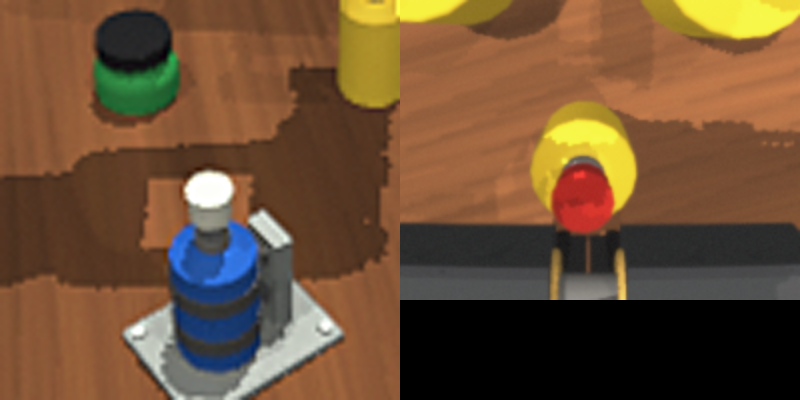

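The white cap is up, with the grey neck visible under it in the side crop. The red cap sits just in front of the closed fingers at wrist pixel (251,190), close to aligned.

Emit:
{"op": "step_arm", "data": {
  "targets": "0 -0.3 2.5 0 0 0 0; 0 -0.3 5 0 0 0 0; 0 -0.3 6 0 0 0 0; 0 -0.3 6 0 0 0 0"
}}

```text
time: 9.45
ee_pos: [0.6653, -0.0284, 0.1]
orientation: [-3.117, 0.393, 0.011]
wrist_force: [-0.3, -1.1, 1.2]
gripper_width: 0.0001
```

Emit:
{"op": "step_arm", "data": {
  "targets": "0 0 0.3 0 0 0 0; 0 0 0.6 0 0 0 0; 0 0 0.8 0 0 0 0; 0 0 0.8 0 0 0 0"
}}

```text
time: 9.78
ee_pos: [0.6693, -0.028, 0.0963]
orientation: [3.117, -0.391, 0.004]
wrist_force: [0.6, -0.6, -0.1]
gripper_width: 0.0006
```

Emit:
{"op": "step_arm", "data": {
  "targets": "0 0 0.2 0 0 0 0; 0 0 0.4 0 0 0 0; 0 0 0.4 0 0 0 0"
}}

```text
time: 10.03
ee_pos: [0.6694, -0.028, 0.0927]
orientation: [3.117, -0.39, 0.004]
wrist_force: [-0.5, -1.0, 3.4]
gripper_width: 0.0007
```

Emit:
{"op": "step_arm", "data": {
  "targets": "0 0 0.2 0 0 0 0; 0 0 0.4 0 0 0 0; 0 0 0.4 0 0 0 0"
}}

```text
time: 10.28
ee_pos: [0.6678, -0.0274, 0.0865]
orientation: [-3.117, 0.39, 0.002]
wrist_force: [-0.0, -1.0, 0.4]
gripper_width: 0.0007
```

Emit:
{"op": "step_arm", "data": {
  "targets": "0 0 0.2 0 0 0 0; 0 0 0.4 0 0 0 0; 0 0 0.5 0 0 0 0; 0 0 0.5 0 0 0 0"
}}

```text
time: 10.62
ee_pos: [0.6682, -0.0275, 0.0821]
orientation: [-3.117, 0.39, 0.001]
wrist_force: [-0.9, -0.5, 2.3]
gripper_width: 0.0002
```

The cap snapped, and contact now comes at tip z ≈ 0.116, which is its shut height. Raise, open, and measure again before grasping.

Emit:
{"op": "step_arm", "data": {
  "targets": "0 0 -2 0 0 0 7.5; 0 0 -4 0 0 0 7.5; 0 0 -4 0 0 0 7.5; 0 0 -4 0 0 0 7.5; 0 0 -4 0 0 0 7.5"
}}

```text
time: 11.03
ee_pos: [0.6676, -0.0275, 0.1213]
orientation: [-3.117, 0.39, 0.002]
wrist_force: [0.1, -0.2, 0.4]
gripper_width: 0.026
```

Emit:
{"op": "step_arm", "data": {
  "targets": "0 0 0 0 0 0 7.5; 0 0 0 0 0 0 7.5; 0 0 0 0 0 0 7.5; 0 0 0 0 0 0 7.5; 0 0 0 0 0 0 7.5"
}}

```text
time: 11.45
ee_pos: [0.6682, -0.0276, 0.1217]
orientation: [-3.117, 0.39, 0.001]
wrist_force: [-0.1, -0.2, -0.1]
gripper_width: 0.0591
```

Run:
```python
from h import *
o=get_obs();im=optics.camera('wrist');cv2.imwrite('pics/w7.png',im[:,:,::-1])
bl=blobs(im,(0,150,90),(8,255,255),(200,120,310,240))[0]
print(bl)
for s,c in bl: print(plane('wrist',c,.113,o))
s=optics.camera('side')
bs=blobs(s,(0,150,90),(8,255,255),(265,150,305,215))[0];print(bs)
for x,c in bs: print(plane('side',c,.107,o))
go((.668,-.029,.02),-.25)
```

```text
[([239, 180, 34, 40, 655], [255.1, 198.5])]
[ 0.66779149 -0.02934133  0.113     ]
[([279, 187, 10, 11, 71], [283.5, 192.5])]
[ 0.66650215 -0.03085489  0.107     ]
t 11.55 pos [ 0.6683 -0.0276  0.122 ] yaw -0.249 tilt [-0. -0. -1.] F [-0.  -0.1 -0.4] w 0.0674 q [-0.21  0.66  1.37  0.    1.11  1.61]
shift cm [1.00e-02 1.40e-01 1.02e+01] rows 2.4 turn [-0.     0.     0.001]
```

Emit:
{"op": "step_arm", "data": {
  "targets": "0 0.2 2.5 0 0 0 7.5; 0 0.2 5 0 0 0 7.5; 0 0.2 7.5 0 0 0 7.5; 0 0.2 9 0 0 0 7.5; 0 0.2 9 0 0 0 7.5"
}}

```text
time: 11.97
ee_pos: [0.6646, -0.029, 0.0282]
orientation: [-3.117, 0.39, 0.012]
wrist_force: [-1.1, 0.8, -0.4]
gripper_width: 0.0748
```

Emit:
{"op": "step_arm", "data": {
  "targets": "0 0 0.6 0 0 0 7.5; 0 0 1.2 0 0 0 7.5; 0 0 1.2 0 0 0 6; 0 0 1.2 0 0 0 4; 0 0 1.2 0 0 0 4",
  "grip_force": 25
}}

```text
time: 12.38
ee_pos: [0.6686, -0.0297, 0.0211]
orientation: [3.117, -0.39, 0.003]
wrist_force: [0.5, -0.2, 0.6]
gripper_width: 0.0624
```

Emit:
{"op": "step_arm", "data": {
  "targets": "0 0 0 0 0 0 4; 0 0 0 0 0 0 4; 0 0 0 0 0 0 4; 0 0 0 0 0 0 4"
}}

```text
time: 12.72
ee_pos: [0.6685, -0.0295, 0.021]
orientation: [-3.117, 0.391, -0.002]
wrist_force: [0.2, 0.1, 2.9]
gripper_width: 0.0515
```

Gripped at 51.5 mm. Lift gently and carry to the tray at (0.567, 0.172).

Emit:
{"op": "step_arm", "data": {
  "targets": "0 0 -0.6 0 0 0 4; 0 0 -1.6 0 0 0 4; 0 0 -3 0 0 0 4; 0 0 -4.5 0 0 0 4; 0 0 -5.5 0 0 0 4",
  "grip_force": 30
}}

```text
time: 13.13
ee_pos: [0.6683, -0.0297, 0.0768]
orientation: [3.117, -0.39, 0.002]
wrist_force: [-0.3, -0.6, -1.6]
gripper_width: 0.0511
```

Emit:
{"op": "step_arm", "data": {
  "targets": "-0.8 -1 0 0 0 0 4; -2.2 -2.6 0 0 0 0 4; -4.2 -4.8 0 0 0 0 4; -6.3 -7.2 0 0 0 0 4; -8.4 -9.7 0 0 0 0 4"
}}

```text
time: 13.55
ee_pos: [0.6083, 0.0865, 0.0745]
orientation: [-3.117, 0.392, 0.003]
wrist_force: [0.3, 0.6, -2.4]
gripper_width: 0.0512
```

Emit:
{"op": "step_arm", "data": {
  "targets": "-2.1 -2.4 0 0 0 0 4; -4 -4.6 0 0 0 0 4; -5.5 -6.3 0 0 0 0 4; -6.3 -7.2 0 0 0 0 4; -6.3 -7.2 0 0 0 0 4"
}}

```text
time: 13.97
ee_pos: [0.5642, 0.1731, 0.0747]
orientation: [3.118, -0.385, -0.005]
wrist_force: [-0.6, -0.7, -2.6]
gripper_width: 0.0516
```

Run:
```python
from h import *
o=get_obs();im=optics.camera('wrist');s=optics.camera('side');t=optics.camera('top')
print(blobs(s,(0,150,90),(8,255,255),(200,100,300,205))[0],blobs(s,(20,150,90),(35,255,255),(200,100,270,205))[0])
A=cv2.resize(s[110:210,190:290],(400,400),interpolation=cv2.INTER_CUBIC);B=cv2.resize(im[60:260,150:350],(400,400))
cv2.imwrite('pics/m8.png',np.hstack([A,B])[:,:,::-1])
go((.567,.172,.025),-.25)
```

```text
[] [([231, 154, 16, 23, 268], [239.0, 166.5])]
t 14.12 pos [0.5679 0.1697 0.0751] yaw -0.249 tilt [ 0.001  0.    -1.   ] F [ 0.1  0.4 -0.9] w 0.0514 q [ 0.1   0.63  1.61 -0.    0.9   1.92]
shift cm [-0.15 -0.2   5.01] rows 1.2 turn [ 0.    -0.001  0.001]
```

View pics/m8.png

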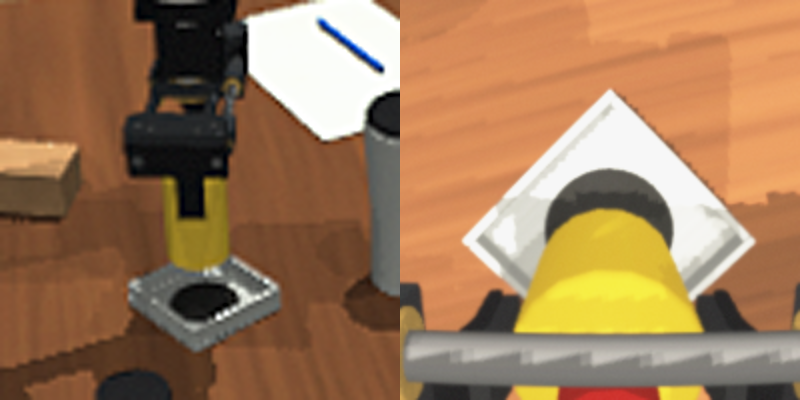

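The side crop shows the upright bottle above the tray and its black pad, with the foot at crop (198,262) over the pad at (205,300). The wrist view agrees. Lower it.

Emit:
{"op": "step_arm", "data": {
  "targets": "-0.1 -0.1 1.2 0 0 0 4; -0.1 -0.1 2.6 0 0 0 4; -0.1 -0.1 3.8 0 0 0 4; -0.1 -0.1 4.4 0 0 0 4; -0.1 -0.1 4.4 0 0 0 4"
}}

```text
time: 14.53
ee_pos: [0.5656, 0.1705, 0.0293]
orientation: [3.116, -0.393, -0.005]
wrist_force: [-0.3, -0.0, -2.0]
gripper_width: 0.0513
```

Emit:
{"op": "step_arm", "data": {
  "targets": "0 0 0.2 0 0 0 4; 0 0 0.4 0 0 0 4; 0 0 0.6 0 0 0 4; 0 0 0.6 0 0 0 4"
}}

```text
time: 14.87
ee_pos: [0.5665, 0.1717, 0.0252]
orientation: [-3.117, 0.39, -0.0]
wrist_force: [0.3, 0.0, -2.3]
gripper_width: 0.0514
```

Emit:
{"op": "step_arm", "data": {
  "targets": "0 0 0.1 0 0 0 4; 0 0 0.1 0 0 0 4"
}}

```text
time: 15.03
ee_pos: [0.5667, 0.1718, 0.0249]
orientation: [-3.117, 0.39, -0.002]
wrist_force: [-0.7, 0.5, 3.2]
gripper_width: 0.0509
```

Emit:
{"op": "step_arm", "data": {
  "targets": "0 0 0.1 0 0 0 4; 0 0 0.1 0 0 0 4; 0 0 0.1 0 0 0 4"
}}

```text
time: 15.28
ee_pos: [0.5669, 0.1718, 0.0249]
orientation: [-3.117, 0.39, -0.002]
wrist_force: [-1.6, 0.3, 7.8]
gripper_width: 0.0513
```

Seated on the tray floor at 0.0249, as expected. Ease off 1 mm, open and retreat straight up.

Emit:
{"op": "step_arm", "data": {
  "targets": "0 0 -0.1 0 0 0 6; 0 0 -0.1 0 0 0 7.5; 0 0 -0.1 0 0 0 7.5; 0 0 -0.1 0 0 0 7.5; 0 0 -0.1 0 0 0 7.5"
}}

```text
time: 15.7
ee_pos: [0.5664, 0.1717, 0.024]
orientation: [-3.117, 0.39, 0.0]
wrist_force: [-0.7, -0.1, 0.2]
gripper_width: 0.0725
```

Emit:
{"op": "step_arm", "data": {
  "targets": "0 0 -1.5 0 0 0 7.5; 0 0 -4 0 0 0 7.5; 0 0 -8 0 0 0 7.5; 0 0 -12 0 0 0 7.5; 0 0 -14 0 0 0 7.5"
}}

```text
time: 16.12
ee_pos: [0.5688, 0.172, 0.1685]
orientation: [-3.116, 0.39, -0.01]
wrist_force: [2.1, 0.3, -0.0]
gripper_width: 0.0748
```

Emit:
{"op": "step_arm", "data": {
  "targets": "-3 3 -1 0 0 0 7.5; -6 6 -2 0 0 0 7.5; -8 9 -3 0 0 0 7.5; -8 9 -3 0 0 0 7.5"
}}

```text
time: 16.45
ee_pos: [0.4595, 0.1019, 0.1948]
orientation: [3.115, -0.392, -0.01]
wrist_force: [-0.2, -0.2, -0.2]
gripper_width: 0.075
```

Run:
```python
from h import *
s=optics.camera('side');t=optics.camera('top')
rs=blobs(s,(0,150,90),(8,255,255),(200,100,270,205))[0];ys=blobs(s,(20,150,90),(35,255,255),(200,100,270,205))[0]
rt=blobs(t,(0,150,90),(8,255,255),(165,165,225,225))[0]
print(rs,ys,rt)
if rs and rt: print(tri(ray('top',rt[0][1]),ray('side',rs[0][1])))
for X in ((.567,.172,.111),(.567,.172,.12),(.567,.172,.125)): print('cap expect',proj('side',X),proj('top',X))
A=cv2.resize(s[110:210,190:290],(400,400),interpolation=cv2.INTER_CUBIC);B=cv2.resize(s[210:310,190:290],(400,400),interpolation=cv2.INTER_CUBIC)
cv2.imwrite('pics/m9.png',np.hstack([A,B])[:,:,::-1])
t0=cv2.imread('pics/top0.png')[:,:,::-1];m=lambda im,lo,hi,r:[c for _,c in blobs(im.copy(),lo,hi,r)[0]]
print('driver',m(t0,(0,150,90),(8,255,255),(365,190,410,280)),m(t,(0,150,90),(8,255,255),(365,190,410,280)))
print('jar side',m(cv2.imread('pics/side0.png')[:,:,::-1],(50,100,30),(80,255,255),(205,195,245,240)),m(s,(50,100,30),(80,255,255),(205,195,245,240)))
go((.567,.172,.025),-.25)
```

```text
[([235, 154, 8, 10, 51], [238.6, 158.3])] [([231, 162, 17, 28, 375], [239.7, 175.6])] []
cap expect (np.float64(239.12898924815218), np.float64(157.99520773610286)) (np.float64(184.5077135467822), np.float64(195.9737251716329))
cap expect (np.float64(238.9848310414585), np.float64(155.60960460452424)) (np.float64(183.9765050232395), np.float64(195.6705185472168))
cap expect (np.float64(238.90415960037373), np.float64(154.27461267520727)) (np.float64(183.67705340483948), np.float64(195.49959562266457))
driver [[386.7, 251.1]] [[386.7, 251.2]]
jar side [[224.1, 221.2]] [[224.1, 221.2]]
t 16.55 pos [0.4661 0.1036 0.1948] yaw -0.251 tilt [ 0.001 -0.001 -1.   ] F [0.9 0.  0.9] w 0.0751 q [-0.02  0.32  1.79  0.    1.03  1.81]
shift cm [ 8.05 -9.12 16.99] rows 5.0 turn [-0.001 -0.001 -0.001]
```

View pics/m9.png

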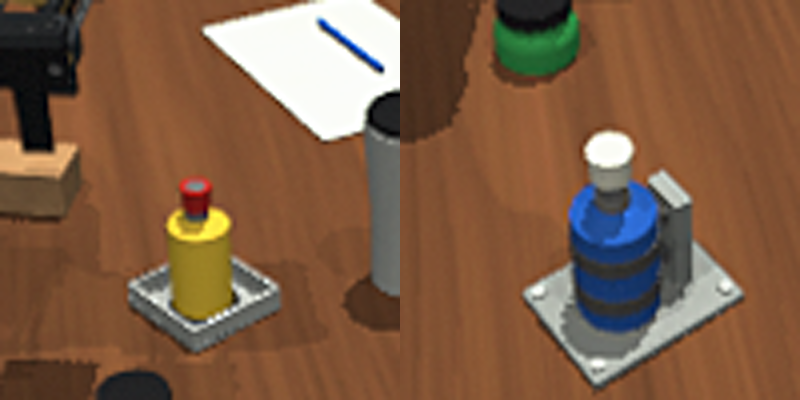

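The bottle stands upright in the tray. Its red cap is at (238.6,158.3), against (239.1,158.0) expected when shut. The white cap is up and the gripper is clear.

Run:
```python
from rig import order
print(order.close_job())
```

```text
the job is handed in; nothing more can be done
None
```

I pulled the white cap up, pressed the red cap shut, then set the oil bottle upright in the drip tray and handed the job in at about 16.6 s. The hand-in gives no verdict.

**What I did**
- **White cap:** it rose 14 mm and met its stop at about 7 N of pull.
- **Red cap:** it snapped over as I pressed. A second touch met it at its shut height, about 116 mm.
- **Oil bottle:** I gripped it at 51.5 mm, carried it to the tray and lowered it until it rested on the floor. I then released it and backed off.

**Last checks**
- **Oil bottle:** in the side view it stands upright in the tray. Its cap is within about 0.6 px of where a shut cap on a centred bottle should be.
- **White cap:** it is up, with the neck showing beneath it.
- **Other things:** the jar and screwdriver had moved no more than 0.1 px since the start. I did not measure the tumbler or the cardboard box again.
- **Wrist force:** it read about 1 N or less, with the gripper clear of everything.

**What disagreed or failed**
- **Fingertip height:** my first grasp of the white cap closed on air. The real fingertips sit about 34 mm behind the reported TCP. I measured this by touching the shut cap's top and corrected for it afterwards.
- **Tray position:** my side-view reading of the tray's corners was about 16 mm off the top view. The black pad agreed within about 2 mm in both views, so I used that.
- **Last top view:** it did not show the red cap, so the final bottle check rests on the side view alone.

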